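Load a round bar in the drill jig: slide it along the V-groove to the stop and clamp it

TASK

Load the drill jig: slide the aluminium bar along its V-groove until its front end rests against the brass-tipped stop, pushing gently so that the stop keeps its setting. Then press the cam clamp's blue lever fully down, so that its foot holds the bar there. Keep the bar down in the groove all the time, and do not disturb the other things on the bench.

Things in the scene. Friction and masses are not known exactly. Their poses are not given: they have to be found in the camera images.
- jig: Drill jig, screwed to the bench, turned up to 0.35 rad. Origin on the bench below the groove's line. Its y runs along the groove towards the stop, z up; the clamp lever points to its -x side, towards the robot. Aluminium base plate 12 mm thick, x -70 to 70, y -165 to 165. Dark steel V-block 66 mm wide, y -150 to 95, top 47.5 mm above the bench, its 90 degree groove open at both ends along x = 0.
- bush (a point): Top of the brass drill bush, 94 mm above the bench, on a steel bridge over the groove. The bridge spans jig x -44 to 44, y 14 to 46; its plate is 76 to 88 mm above the bench, so the bar passes beneath it.
- pin: Aluminium round bar, 30 mm diameter, 200 mm long, 0.3 to 0.5 kg, lying in the groove 30 to 110 mm short of the stop. Origin at its centre; its y axis runs along it towards the stop. In the groove its axis is 55 mm above the bench. Sliding it takes 2 to 5 N.
- pin_nose (a point): Centre of the bar's front end face (towards the stop).
- pin_tail (a point): Centre of the bar's rear end face, the one to push on, 200 mm behind the front face. At the start it overhangs the V-block's rear end by 25 to 75 mm. The part of this face from 48 to 70 mm above the bench stands free above the V-block, so it can be pushed there also where it lies over the groove.
- stop_face (a point): Foremost point of the stop: the domed brass tip, 18 mm in diameter, of a steel rod on the groove's line, 55 mm above the bench. The rod is set to another length each time and held only by friction in a bracket at jig y 116 to 134 (108 mm high with its thumb screw): a push of more than 22 N shifts it back and spoils the setting.
- clamp_lever (a joint): Angle of the cam clamp's lever (rad): 0 is fully open (sloping up 1.0 rad above level), 0.95 is fully down on its end stop, clamped, almost level (0.05 rad). It starts at 0 to 0.1 and stays where it is left. Pressing it down takes about 2 to 5 N, more only at its end stop.
- lever_grip (a point): Middle of the lever's blue grip (18 mm thick), on its axis, 110 mm from the lever's pivot; the grip runs from 75 to 150 mm from the pivot. It is 195 mm above the bench when open, 107 mm when clamped.
- lever_pivot (a point): Pivot of the lever: jig x 0, y -22, 102 mm above the bench, between two grey cheek plates (jig x -47 to 47, y -41 to -3, top 115 mm). The lever points from here to jig -x and swings in the jig's x-z plane. A push straight down 80 mm out (jig x -80) closes it all the way; its upper side is there 115 mm above the bench when clamped.
- foot: The clamp's round rubber foot, 17 mm wide, under the lever's cam, above the groove at jig y -22. Origin at the middle of its underside. Open it clears the bar (top 70 mm above the bench) by 3 to 4 mm, so the bar slides beneath it; as the lever goes down it comes straight down, touches the bar at about 0.7 rad and then presses on it by a spring, with 10 to 15 N.
- parts_bin: Bystander: blue open stock bin with red cable terminals, 150 x 100 mm, 77 mm high. Origin under its centre.
- fuse_tray: Bystander: black tray with four compartments of coloured fuses, 160 x 110 mm, 45 mm high. Origin under its centre.
- wrench: Bystander: open-ended wrench, 170 mm long, lying flat beyond the jig. Origin under its middle.
- paste_jar: Bystander: white jar with a grey lid, 64 mm in diameter, 65 mm high. Origin under its centre.
Not all that is in view belongs to the job. Several things have the shape of the pin; the one meant has the colours described above.

How it is judged:
By the outcome, as a careful person would: the job done as asked, in the order asked, and still so for the second after the job is handed in, with the robot touching nothing.
It also fails if it takes over 51 s, if anything falls off the work surface, if the arm or the gripper's body presses on something with over 40 N, if the wrist force passes 120 N, or if a joint passes its speed limit or range.

ROBOT

A 6-joint arm with a two-finger parallel gripper is mounted at the origin on the work surface. World frame = base frame: x ahead of the robot, y to its left, z up, the work surface at z = 0. Lengths are in m, angles in rad, forces in N, time in s.
With the tool pointing down it reaches from about 0.375 to 0.975 m from the base axis. Payload 3.8 kg.
Tool frame: the origin (TCP) lies on the centre line of the jaws, within the pads' length; the fingertips stand 22 mm ahead of it and the grasp point (between the pads) lies 3 mm ahead of it; x points along the fingers, y is the direction in which the jaws open and shut, and the axes are right-handed (so a half turn about x gives the same grasp; the last joint's range is limited). The gripper opens to 88 mm and grips with 3 to 60 N. Pads are 18 mm wide; open, the fingers measure 123 mm over their backs; the gripper's body (75 mm by 187 mm) begins 45 mm behind the grasp point.
Start: joints at [-1.336, 0.264, 1.604, -0, 1.274, -0.037], TCP at [0.181, -0.65, 0.261] pointing down, gripper open.
Joint ranges: [-2.63, 2.63], [-0.94, 2.18], [0.31, 2.57], [-1.31, 4.45], [0, 2.66], [-2.55, 2.55]. Speed limits (rad/s): [2.57, 2.57, 3.14, 3.14, 3.14, 3.14].

INTERFACE

Orientations are given as a unit quaternion [w, x, y, z].
In Python, from plant import r, fingers, kinematics, eyes, nets, telemetry gives the robot as it stands. Calls block until the motion is done:
- r.reach(position, orientation): joint-space move of the TCP to a pose.
- r.move_linear(position, feed=0.15, attitude=None, contact_N=None): straight line of the TCP; attitude=None keeps the orientation; feed is the mean speed in m/s. With contact_N (N) it stops when the force on the tool has changed by that much, and returns True; else False.
- r.movej(angles): joint-space move.
- fingers.ungrasp() and fingers.close_gripper(newtons=None): open the fingers fully, or close them until they stop; newtons is the grip in N (None keeps the last).
- r.sleep(seconds).
- kinematics.solve_ik(position, orientation): joint angles nearest the present ones, or None.
- eyes.get_image(name): name is "scene" or "top" or "wrist"; returns a dict with "pixels" (400x640x3 uint8, blue, green, red), "fx", "fy", "cx", "cy" (pixels), "position" and "rotation" of the camera in the world. Camera axes: x right, y down, z forward; pixel columns grow to the right and rows downward; lengths in m; the calibration is good to about 2 mm. A picture is of the moment at which its call begins. There is no depth.
A pose or a line that the arm cannot do raises r.Unreachable and nothing moves.
- r.job_done(): hands the job in, once; it reports no verdict.
Trained networks look in a picture, given as the dict that the camera call returned (one of the last four; its "shot" number tells which), for a name from the list of things; names that differ only in an ending like _2 or _b are one class to them, and where a whole thing is asked for, a point or a joint stands for the part that bears it (a point fixed in the world has none). Each returns a list of dicts, best first, with "score" (0 to 1); they miss things now and then, are a little off and sometimes report something else, mostly with a low value. They report only what shows in the picture. A call takes as long as a camera call. They do not tell look-alikes from the thing itself.
- nets.find_in(picture, thing): "location" ([x, y, z] in m, in world coordinates, good to about 4 mm: the middle of the surface that is visible of it).
Readings, each from a call of its own:
- telemetry.read_time_s(): time.
- telemetry.read_joints(): joint angles.
- telemetry.read_joint_vel(): joint speeds.
- telemetry.read_joint_efforts(): joint torques, N m.
- telemetry.read_eef_pos(): TCP position.
- telemetry.read_tcp_rot(): TCP orientation.
- telemetry.read_wrist_force(): force on the tool from outside, world axes, zero at the start.
- telemetry.read_ft_torque(): the same for the moment, N m.
- telemetry.read_opening(): finger opening in m.
Only numpy, scipy, OpenCV 4.12 (cv2) and the standard library are available. Lean on these libraries where they do the work, as an engineer would, in place of code of your own. Each camera call takes 0.05 s, during which the arm holds its last target.

## Working session

There is one attempt and no reset: what is moved stays moved. The work goes in short steps, each a Python script; the robot and the scene stay as the last script left them, time stands still between calls to the robot, and variables do not carry over. Pictures are saved under pics/ and viewed, and the job is handed in when it is done.

```bash
mkdir -p pics; ls; python3 - <<'E'
from plant import r, fingers, kinematics, eyes, nets, telemetry
import cv2
for n in ["scene","top"]:
    p=eyes.get_image(n); cv2.imwrite(f"pics/{n}0.png",p["pixels"])
    print(n,p["position"],p["rotation"],p["fx"],p["cx"],p["cy"])
    for t in ["jig","bush","pin","pin_nose","pin_tail","stop_face","lever_grip","lever_pivot","foot","parts_bin","fuse_tray","wrench","paste_jar"]:
        print(t,[( [round(float(v),3) for v in d["location"]],round(float(d["score"]),2)) for d in nets.find_in(p,t)[:3]])
print(telemetry.read_time_s(),telemetry.read_tcp_rot())
E
```

```text
pics
scene [1.41881249 0.41293582 0.77132609] [-0.25662444  0.48916212  0.73219491 -0.39844063] 382.8816279324604 321.7291846020866 197.03922105073283
jig []
bush [([0.559, 0.057, 0.041], 0.59)]
pin [([0.806, 0.055, 0.024], 0.94), ([0.533, -0.081, 0.063], 0.81), ([0.285, -0.219, 0.021], 0.71)]
pin_nose [([0.803, 0.058, 0.026], 0.95), ([0.285, -0.218, 0.019], 0.6), ([0.53, -0.081, 0.063], 0.54)]
pin_tail [([0.806, 0.059, 0.026], 0.87), ([0.282, -0.217, 0.025], 0.58), ([0.559, 0.061, 0.045], 0.39)]
stop_face [([0.546, 0.208, 0.055], 0.68)]
lever_grip [([0.485, 0.015, 0.169], 0.68)]
lever_pivot [([0.559, 0.063, 0.042], 0.96), ([0.788, -0.089, 0.013], 0.35)]
foot []
parts_bin [([0.558, 0.06, 0.044], 0.65), ([0.582, 0.531, 0.032], 0.58)]
fuse_tray [([0.484, -0.411, 0.031], 0.88)]
wrench [([0.788, -0.088, 0.011], 0.73)]
paste_jar [([0.79, 0.358, 0.056], 0.92)]
top [0.32662331 0.00716948 1.567684  ] [ 0.05951254 -0.70231529  0.70779452 -0.04731188] 485.9109727098002 312.3594630687507 191.92577481116953
jig [([0.521, 0.048, 0.015], 0.81)]
bush [([0.522, 0.053, 0.015], 0.56)]
pin [([0.783, 0.048, 0.028], 0.93), ([0.269, -0.22, 0.026], 0.83)]
pin_nose [([0.521, -0.074, 0.064], 0.98), ([0.266, -0.217, 0.029], 0.91), ([0.781, 0.048, 0.025], 0.77)]
pin_tail [([0.276, -0.219, 0.026], 0.91), ([0.52, -0.072, 0.067], 0.66)]
stop_face [([0.542, 0.204, 0.065], 0.7), ([0.524, 0.044, 0.011], 0.51)]
lever_grip [([0.478, 0.01, 0.181], 0.51)]
lever_pivot [([0.524, 0.044, 0.011], 0.79)]
foot []
parts_bin [([0.547, 0.535, 0.026], 0.62), ([0.775, -0.093, 0.007], 0.26)]
fuse_tray [([0.475, -0.421, 0.021], 0.58), ([0.521, -0.072, 0.066], 0.46)]
wrench [([0.774, -0.095, 0.009], 0.53)]
paste_jar [([0.762, 0.35, 0.066], 0.75)]
1.4 [ 0.09581354  0.70059254  0.09576731 -0.70058439]
```

View pics/scene0.png

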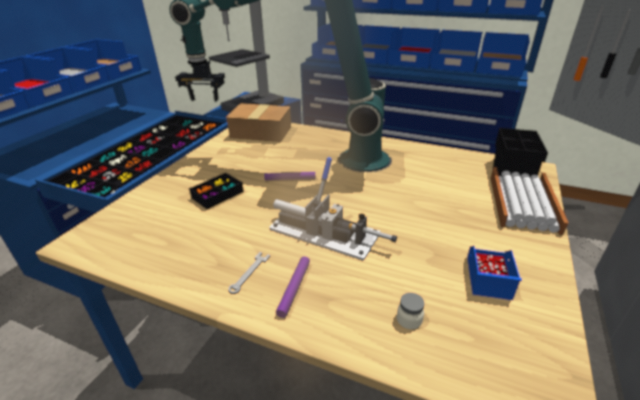

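View pics/top0.png

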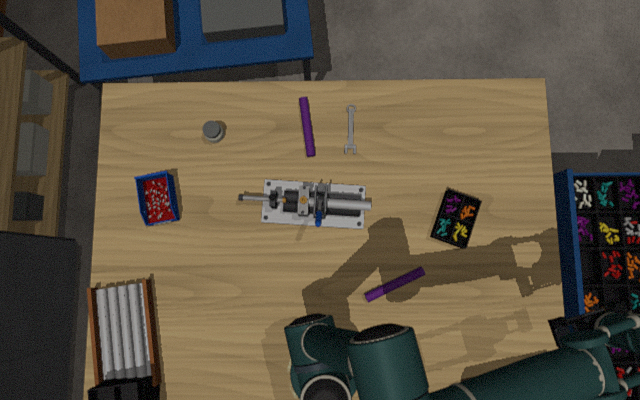

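```bash
python3 - <<'E'
import cv2
a=cv2.imread("pics/top0.png")[165:245,225:385]; cv2.imwrite("pics/topc.png",cv2.resize(a,None,fx=5,fy=5,interpolation=cv2.INTER_CUBIC))
a=cv2.imread("pics/scene0.png")[145:270,255:415]; cv2.imwrite("pics/scenec.png",cv2.resize(a,None,fx=4.6,fy=4.6,interpolation=cv2.INTER_CUBIC))
E
```

```text
(no output)
```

View pics/topc.png

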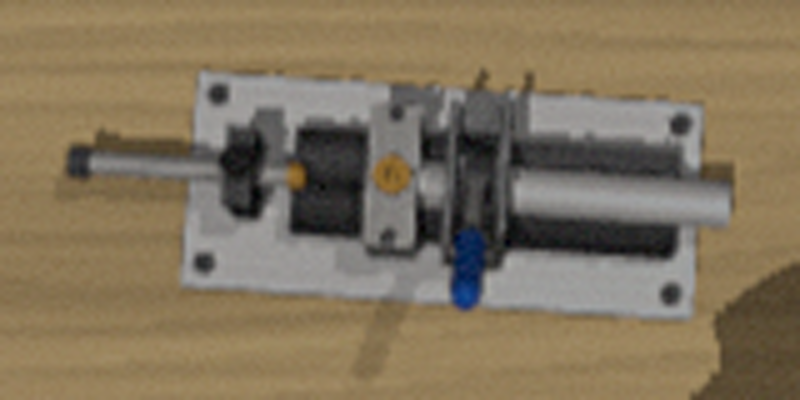

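View pics/scenec.png

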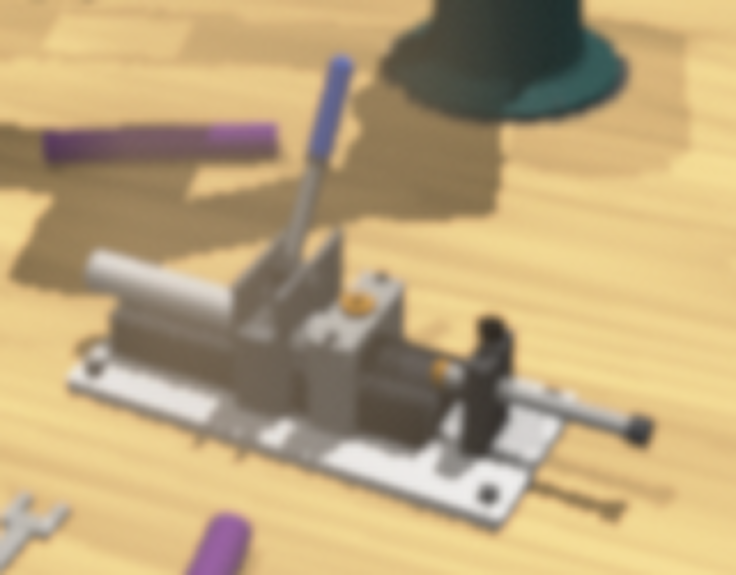

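```bash
cat > h.py <<'E'
import numpy as np
def onplane(p,u,v,z):
    d=np.array(p["rotation"])@np.array([(u-p["cx"])/p["fx"],(v-p["cy"])/p["fy"],1]); o=np.array(p["position"])
    return o+d*(z-o[2])/d[2]
def proj(p,X):
    c=np.array(p["rotation"]).T@(np.array(X)-p["position"]); return c[0]/c[2]*p["fx"]+p["cx"],c[1]/c[2]*p["fy"]+p["cy"]
E
python3 - <<'E'
from plant import *
from plant import eyes,telemetry
from h import *
np.set_printoptions(precision=4,suppress=True)
t=eyes.get_image("top"); s=eyes.get_image("scene")
T=lambda x,y,z: onplane(t,225+(x+.5)/5-.5,165+(y+.5)/5-.5,z)
S=lambda x,y,z: onplane(s,255+(x+.5)/4.6-.5,145+(y+.5)/4.6-.5,z)
c=[T(*q,.012) for q in [(200,70),(703,102),(692,320),(182,288)]]
print(c, "ctr",np.mean(c,0))
for a,b in [(0,1),(1,2),(2,3),(3,0)]: print(np.linalg.norm(c[a]-c[b]))
d=(c[0]+c[3]-c[1]-c[2]); print("yaw",np.arctan2(-d[0],d[1]))
for n,q,z in [("bush",(393,174),.094),("tail",(733,203),.055),("stop",(305,175),.055),("grip",(467,265),.195)]: print(n,T(*q,z))
for n,q,z in [("bush",(358,302),.094),("tail",(92,268),.055),("stop",(433,370),.055),("grip",(332,108),.195),("c1",(72,382),.012),("c2",(497,526),.012),("c3",(577,415),.012)]: print("S",n,S(*q,z))
E
```

```text
Traceback (most recent call last):
  File "h.py", line 3, in onplane
    d=np.array(p["rotation"])@np.array([(u-p["cx"])/p["fx"],(v-p["cy"])/p["fy"],1]); o=np.array(p["position"])
      ~~~~~~~~~~~~~~~~~~~~~~~^~~~~~~~~~~~~~~~~~~~~~~~~~~~~~~~~~~~~~~~~~~~~~~~~~~~~~
ValueError: matmul: Input operand 1 has a mismatch in its core dimension 0, with gufunc signature (n?,k),(k,m?)->(n?,m?) (size 3 is different from 4)
```

```bash
cat > h.py <<'E'
import numpy as np
from scipy.spatial.transform import Rotation as R
np.set_printoptions(precision=4,suppress=True)
def M(p): return R.from_quat(p["rotation"],scalar_first=True).as_matrix()
def onplane(p,u,v,z):
    d=M(p)@np.array([(u-p["cx"])/p["fx"],(v-p["cy"])/p["fy"],1]); o=np.array(p["position"])
    return o+d*(z-o[2])/d[2]
def proj(p,X):
    c=M(p).T@(np.array(X)-p["position"]); return c[0]/c[2]*p["fx"]+p["cx"],c[1]/c[2]*p["fy"]+p["cy"]
E
python3 - <<'E'
from plant import eyes,telemetry
from h import *
t=eyes.get_image("top"); s=eyes.get_image("scene")
T=lambda x,y,z: onplane(t,225+(x+.5)/5-.5,165+(y+.5)/5-.5,z)
S=lambda x,y,z: onplane(s,255+(x+.5)/4.6-.5,145+(y+.5)/4.6-.5,z)
c=[T(*q,.012) for q in [(200,70),(703,102),(692,320),(182,288)]]
print(c, "ctr",np.mean(c,0))
for a,b in [(0,1),(1,2),(2,3),(3,0)]: print(np.linalg.norm(c[a]-c[b]))
d=(c[0]+c[3]-c[1]-c[2]); print("yaw",np.arctan2(-d[0],d[1]))
for n,q,z in [("bush",(393,174),.094),("tail",(733,203),.055),("stop",(305,175),.055),("grip",(467,265),.195)]: print(n,T(*q,z))
for n,q,z in [("bush",(358,302),.094),("tail",(92,268),.055),("stop",(433,370),.055),("grip",(332,108),.195),("c1",(72,382),.012),("c2",(497,526),.012),("c3",(577,415),.012)]: print("S",n,S(*q,z))
E
```

```text
[array([0.6092, 0.1887, 0.012 ]), array([ 0.5849, -0.138 ,  0.012 ]), array([ 0.4438, -0.1278,  0.012 ]), array([0.4669, 0.1991, 0.012 ])] ctr [0.5262 0.0305 0.012 ]
0.3276068247306748
0.14155225436759347
0.32768971977900113
0.14265465327717763
yaw -0.07228530712869234
bush [0.5284 0.0601 0.094 ]
tail [ 0.5135 -0.1513  0.055 ]
stop [0.5336 0.1169 0.055 ]
grip [0.4621 0.0147 0.195 ]
S bush [0.5326 0.063  0.094 ]
S tail [ 0.5137 -0.1515  0.055 ]
S stop [0.5355 0.1177 0.055 ]
S grip [0.4626 0.0164 0.195 ]
S c1 [ 0.5896 -0.1296  0.012 ]
S c2 [0.6183 0.1908 0.012 ]
S c3 [0.4931 0.2073 0.012 ]
```

```bash
cat >> h.py <<'E'
YAW=-0.072; C=np.array([0.528,0.0315])
def J(x,y,z):
    ex=np.array([np.cos(YAW),np.sin(YAW)]); ey=np.array([-np.sin(YAW),np.cos(YAW)])
    return np.r_[C+x*ex+y*ey,z]
def Q(sgn=1):
    ex=sgn*np.array([np.cos(YAW),np.sin(YAW),0]); d=np.array([0,0,-1.])
    return R.from_matrix(np.c_[d,ex,np.cross(d,ex)]).as_quat(scalar_first=True)
E
python3 - <<'E'
from plant import r,fingers,kinematics,eyes,telemetry,nets
from h import *
import cv2
for s in (1,-1): print(s,kinematics.solve_ik(J(0,-.24,.26),Q(s)), kinematics.solve_ik(J(-.077,-.022,.27),Q(s)))
q0=np.array(telemetry.read_joints())
s=min((1,-1),key=lambda s:np.abs(np.array(kinematics.solve_ik(J(0,-.24,.26),Q(s)) if kinematics.solve_ik(J(0,-.24,.26),Q(s)) is not None else [99]*6)-q0).max())
print(s)
r.reach(J(0,-.24,.26),Q(s))
fingers.close_gripper(20)
p=eyes.get_image("wrist"); cv2.imwrite("pics/w1.png",p["pixels"])
print(proj(p,J(0,-.1825,.055)),proj(p,J(0,-.15,.0475)))
for n in ["pin_tail","pin"]: print(n,[(d["location"],d["score"]) for d in nets.find_in(p,n)[:3]])
print(telemetry.read_time_s(),telemetry.read_wrist_force(),telemetry.read_opening(),telemetry.read_eef_pos(),J(0,-.24,.26))
E
```

```text
1 [-0.4317  0.0309  1.8708 -0.      1.2399 -0.3597] [-0.0218 -0.1802  2.0484 -0.      1.2734  0.0502]
-1 None None
1
(np.float64(317.26034251746717), np.float64(115.91482485872207)) (np.float64(317.24060808059323), np.float64(78.13203684858748))
pin_tail [([0.2716, -0.2144, 0.0255], 0.64), ([0.5136, -0.1002, 0.0657], 0.59)]
pin [([0.512, -0.0997, 0.0687], 0.79), ([0.2723, -0.2101, 0.0305], 0.66)]
5.0417 [-0.9547 -0.6533 -0.1664] 0.0006237639390525234 [ 0.5107 -0.2079  0.26  ] [ 0.5107 -0.2079  0.26  ]
```

View pics/w1.png

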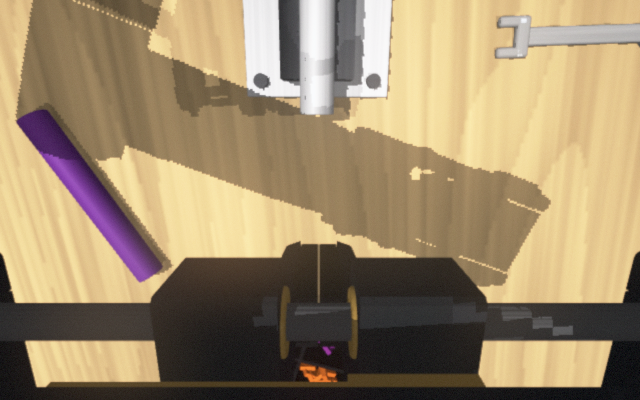

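```bash
python3 - <<'E'
from plant import r,fingers,kinematics,eyes,telemetry,nets
from h import *
import cv2
jy=lambda: float((np.array(telemetry.read_eef_pos())[:2]-C)@np.array([-np.sin(YAW),np.cos(YAW)]))
f=lambda: np.array(telemetry.read_wrist_force())
z=.0765
r.move_linear(J(0,-.24,z),feed=.15)
print(telemetry.read_time_s(),f())
print(r.move_linear(J(0,-.140,z),feed=.035,contact_N=10),jy(),f(),telemetry.read_time_s())
p=eyes.get_image("wrist"); cv2.imwrite("pics/w2.png",p["pixels"])
p=eyes.get_image("scene"); a=p["pixels"][145:270,255:415]; cv2.imwrite("pics/s2.png",cv2.resize(a,None,fx=4.6,fy=4.6,interpolation=cv2.INTER_CUBIC))
print(telemetry.read_time_s())
E
```

```text
6.4167 [0.0968 0.7311 0.2885]
False -0.14006253891080334 [ 1.1291 -2.5112  0.1996] 9.425
9.525
```

View pics/s2.png

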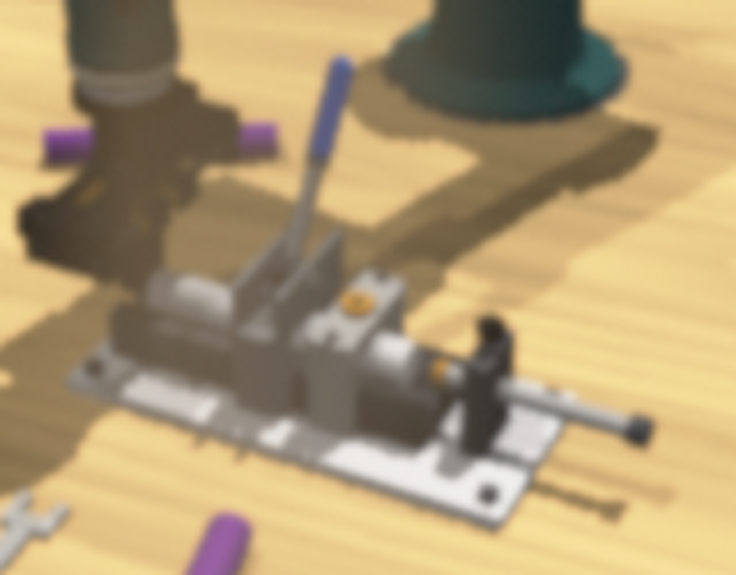

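View pics/w2.png

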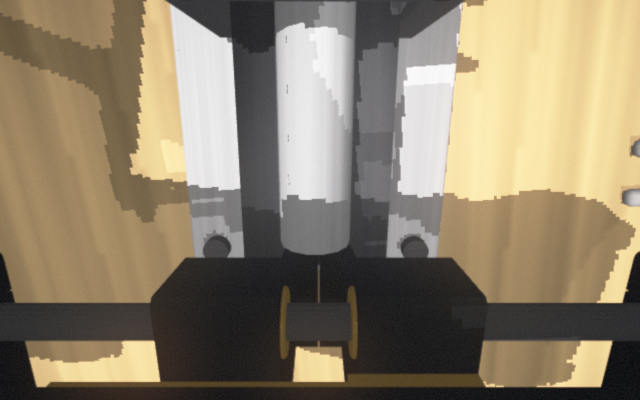

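The bar slides centred in the groove under about 3 N. In the scene crop its nose is at about (413,355) and the brass tip at (435,370), roughly 15 mm short. Next is a slow push until contact.

```bash
python3 - <<'E'
from plant import r,fingers,kinematics,eyes,telemetry,nets
from h import *
import cv2
jy=lambda: float((np.array(telemetry.read_eef_pos())[:2]-C)@np.array([-np.sin(YAW),np.cos(YAW)]))
f=lambda: np.array(telemetry.read_wrist_force())
z=.0765
print(r.move_linear(J(0,-.112,z),feed=.01,contact_N=6),jy(),f(),telemetry.read_time_s())
for n in ("scene","top"):
    p=eyes.get_image(n); a=p["pixels"][145:270,255:415] if n=="scene" else p["pixels"][165:245,225:385]
    cv2.imwrite(f"pics/{n}3.png",cv2.resize(a,None,fx=4.6,fy=4.6,interpolation=cv2.INTER_CUBIC))
print(jy(),f(),telemetry.read_time_s())
E
```

```text
True -0.12544185808500963 [-0.7591 -0.7146  0.9219] 11.0917
-0.12549838485378306 [ 1.2502 -0.75    0.2531] 11.1917
```

View pics/scene3.png

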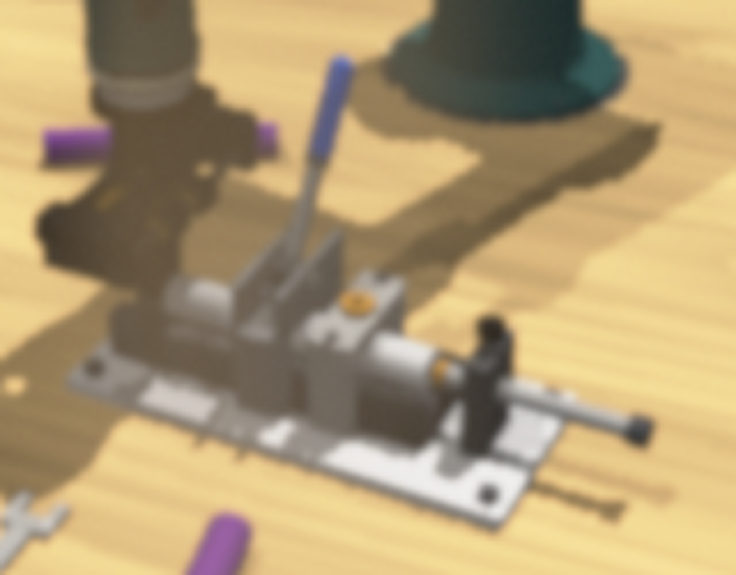

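View pics/top3.png

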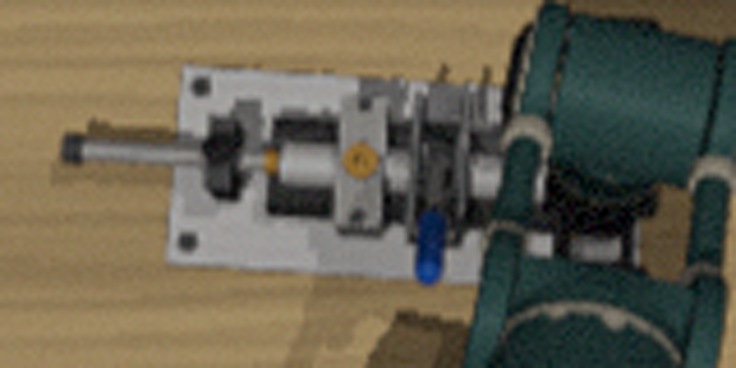

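The nose now appears to touch the brass tip: scene (433,368), top (280,163). A second gentle push will confirm it.

```bash
python3 - <<'E'
from plant import r,fingers,kinematics,eyes,telemetry,nets
from h import *
import cv2
jy=lambda: float((np.array(telemetry.read_eef_pos())[:2]-C)@np.array([-np.sin(YAW),np.cos(YAW)]))
f=lambda: np.array(telemetry.read_wrist_force())
z=.0765
print(r.move_linear(J(0,-.119,z),feed=.005,contact_N=8),jy(),f(),telemetry.read_time_s())
r.sleep(.2);print(jy(),f())
E
```

```text
True -0.12539097258356588 [ 0.6138 -1.1715  1.9725] 11.8833
-0.1253975748552041 [ 0.2144 -1.501   0.6992]
```

It stalled again within 0.1 mm, so the bar is seated. Now the lever.

```bash
python3 - <<'E'
from plant import r,fingers,kinematics,eyes,telemetry,nets
from h import *
import cv2
f=lambda: np.array(telemetry.read_wrist_force())
r.move_linear(J(0,-.16,.0765),feed=.08)
r.move_linear(J(0,-.18,.29),feed=.2)
r.move_linear(J(-.077,-.022,.29),feed=.15)
p=eyes.get_image("wrist"); cv2.imwrite("pics/w4.png",p["pixels"])
for n in ("scene","top"):
    p=eyes.get_image(n); a=p["pixels"][145:270,255:415] if n=="scene" else p["pixels"][165:245,225:385]
    cv2.imwrite(f"pics/{n}4.png",cv2.resize(a,None,fx=4.6,fy=4.6,interpolation=cv2.INTER_CUBIC))
print(f(),telemetry.read_time_s())
E
```

```text
[ 0.8274 -0.1241 -0.3198] 15.3667
```

View pics/scene4.png

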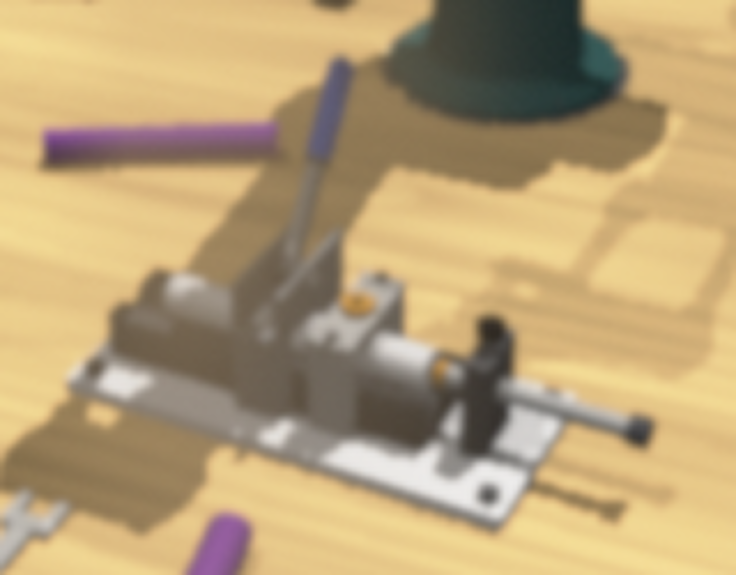

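View pics/w4.png

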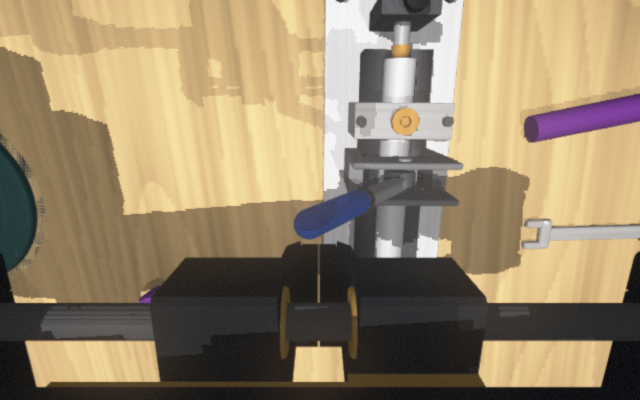

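```bash
python3 - <<'E'
from plant import eyes,telemetry,r,kinematics
from h import *
p=eyes.get_image("wrist")
for d in (75,110,150): print(d,proj(p,J(-d*np.cos(1),-.022,.102+d*np.sin(1)*1) if 0 else J(-d/1e3*np.cos(1),-.022,.102+d/1e3*np.sin(1))))
print("bush",proj(p,J(0,.03,.094)),"fingertip",proj(p,J(-.077,-.022,.268)))
E
```

```text
75 (np.float64(367.42715832246097), np.float64(199.9652232185187))
110 (np.float64(344.03298536137237), np.float64(212.19126691155398))
150 (np.float64(309.0476379745948), np.float64(230.4749816843824))
bush (np.float64(405.37089751452396), np.float64(120.85058777859231)) fingertip (np.float64(315.92097315629474), np.float64(261.7806959852467))
```

```bash
python3 - <<'E'
from plant import r,fingers,kinematics,eyes,telemetry,nets
from h import *
import cv2
f=lambda: np.array(telemetry.read_wrist_force())
print(r.move_linear(J(-.077,-.020,.155),feed=.05,contact_N=15),telemetry.read_eef_pos(),f(),telemetry.read_time_s())
print(r.move_linear(J(-.077,-.020,.128),feed=.012,contact_N=15),telemetry.read_eef_pos(),f(),telemetry.read_time_s())
for n in ("scene","top"):
    p=eyes.get_image(n); a=p["pixels"][145:270,255:415] if n=="scene" else p["pixels"][165:245,225:385]
    cv2.imwrite(f"pics/{n}5.png",cv2.resize(a,None,fx=4.6,fy=4.6,interpolation=cv2.INTER_CUBIC))
print(telemetry.read_eef_pos(),f(),telemetry.read_time_s())
E
```

```text
True [0.4469 0.0161 0.246 ] [-2.9408  0.4769  5.2043] 16.6
True [0.446  0.016  0.2436] [-2.5176  1.6484  4.88  ] 18.375
[0.446  0.016  0.2435] [-2.8195  0.4017  4.6056] 18.475
```

View pics/scene5.png

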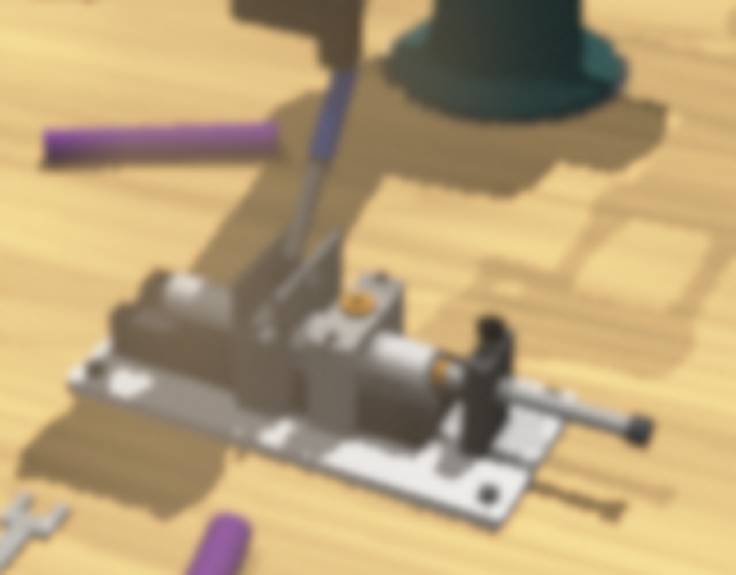

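```bash
python3 - <<'E'
from plant import eyes,telemetry,r
from h import *
import cv2
p=eyes.get_image("wrist"); cv2.imwrite("pics/w5.png",p["pixels"])
p=eyes.get_image("scene"); a=p["pixels"][125:225,290:370]; cv2.imwrite("pics/s6.png",cv2.resize(a,None,fx=6,fy=6,interpolation=cv2.INTER_CUBIC))
print(telemetry.read_ft_torque(),telemetry.read_wrist_force(),telemetry.read_tcp_rot(),Q())
E
```

```text
[-0.0086  0.4191  0.0486] [-3.5978  0.008   5.0419] [-0.4812 -0.5131 -0.4834  0.5211] [ 0.4817  0.5177  0.4817 -0.5177]
```

View pics/w5.png

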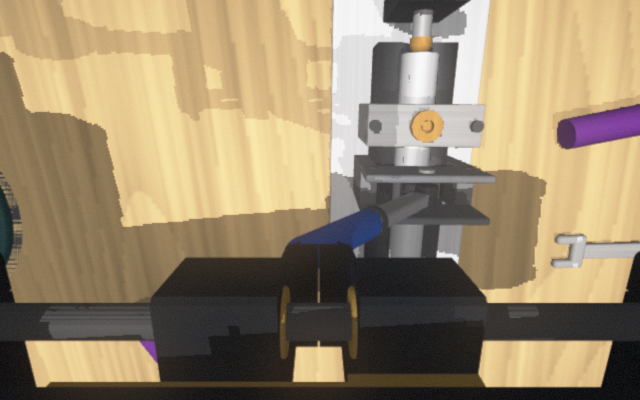

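View pics/s6.png

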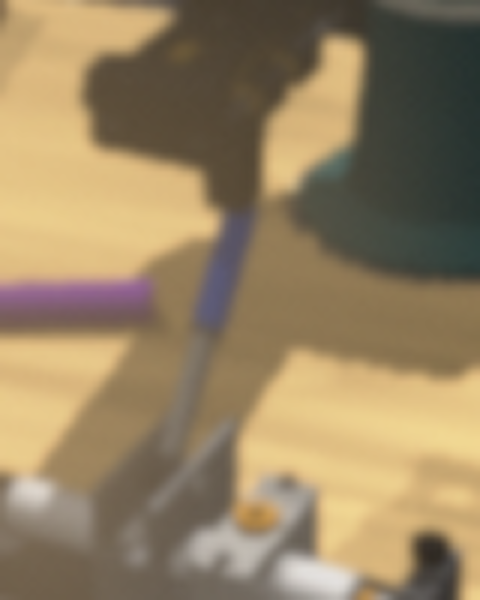

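View pics/top5.png

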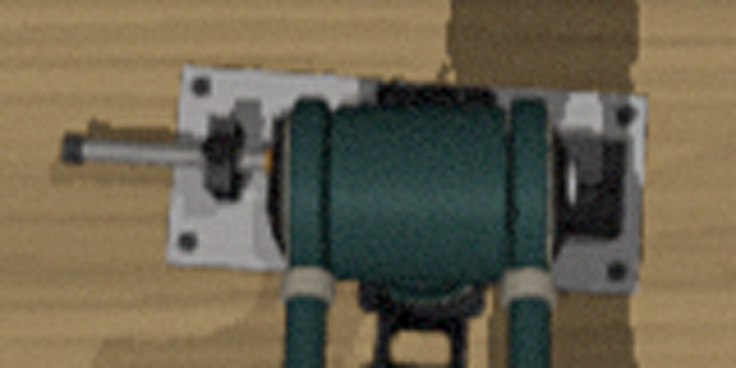

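The fingertips' seam landed on the lever's rounded end (wrist (300,243)), so the push jams along the lever's axis. I'll turn the hand 90° so that both fingertips press on the lever's upper side, a little further in.

```bash
cat >> h.py <<'E'
def Q2(sgn=1):
    ey=sgn*np.array([-np.sin(YAW),np.cos(YAW),0]); d=np.array([0,0,-1.])
    return R.from_matrix(np.c_[d,ey,np.cross(d,ey)]).as_quat(scalar_first=True)
E
python3 - <<'E'
from plant import r,fingers,kinematics,eyes,telemetry,nets
from h import *
import cv2
f=lambda: np.array(telemetry.read_wrist_force())
X=-.072
r.move_linear(J(-.08,-.020,.29),feed=.1)
print(f(),[kinematics.solve_ik(J(X,-.020,.29),Q2(s)) for s in (1,-1)])
q=[Q2(s) for s in (1,-1) if kinematics.solve_ik(J(X,-.020,.29),Q2(s)) is not None and kinematics.solve_ik(J(X,-.020,.135),Q2(s)) is not None]
r.reach(J(X,-.020,.29),q[0])
print(telemetry.read_time_s(),f())
p=eyes.get_image("wrist"); cv2.imwrite("pics/w7.png",p["pixels"])
p=eyes.get_image("scene"); a=p["pixels"][125:225,290:370]; cv2.imwrite("pics/s7.png",cv2.resize(a,None,fx=6,fy=6,interpolation=cv2.INTER_CUBIC))
E
```

```text
[ 0.7696 -0.0583  0.048 ] [array([-0.018 , -0.1814,  2.0126, -0.    ,  1.3104, -1.5168]), array([-0.018 , -0.1814,  2.0126, -0.    ,  1.3104,  1.6248])]
20.5917 [ 0.462   0.3736 -0.6999]
```

View pics/w7.png

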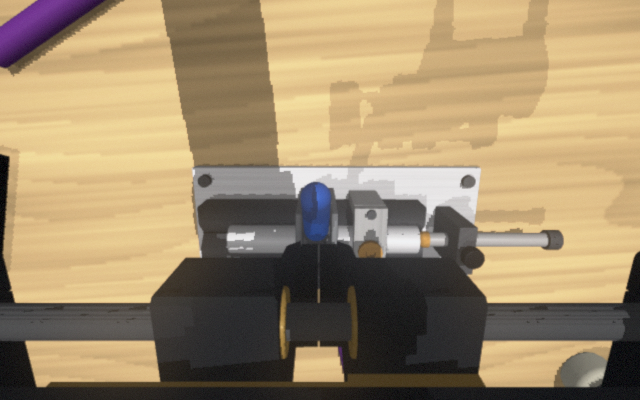

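View pics/s7.png

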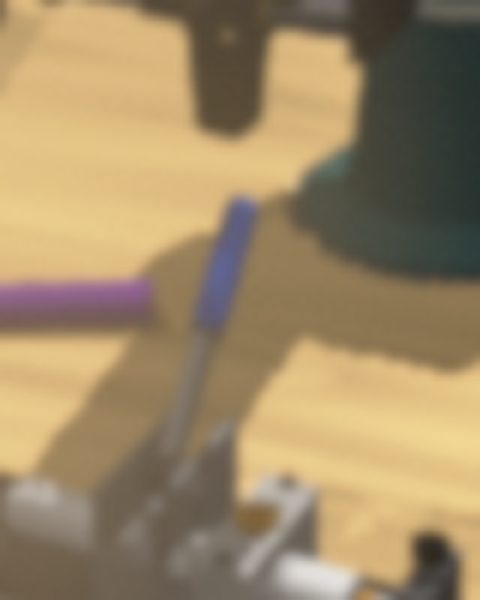

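The lever is now centred under the fingers at wrist (317,210), seam at 319. Press down.

```bash
python3 - <<'E'
from plant import r,fingers,kinematics,eyes,telemetry,nets
from h import *
import cv2
f=lambda: np.array(telemetry.read_wrist_force())
X=-.072
r.move_linear(J(X,-.020,.265),feed=.08)
print(r.move_linear(J(X,-.020,.15),feed=.035,contact_N=18),telemetry.read_eef_pos(),f(),telemetry.read_time_s())
p=eyes.get_image("scene"); a=p["pixels"][125:245,270:390]; cv2.imwrite("pics/s8.png",cv2.resize(a,None,fx=5,fy=5,interpolation=cv2.INTER_CUBIC))
E
```

```text
False [0.4548 0.0167 0.1501] [-0.4833  0.6236  1.4326] 24.5833
```

View pics/s8.png

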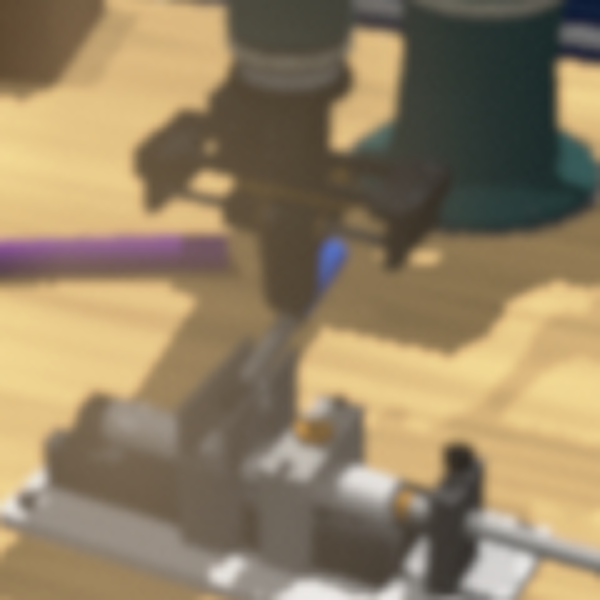

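The lever is following the fingers; continue to the end stop.

```bash
python3 - <<'E'
from plant import r,fingers,kinematics,eyes,telemetry,nets
from h import *
import cv2
f=lambda: np.array(telemetry.read_wrist_force())
X=-.072
print(r.move_linear(J(X,-.020,.127),feed=.012,contact_N=20),telemetry.read_eef_pos(),f(),telemetry.read_time_s())
print(r.move_linear(J(X,-.020,.127),feed=.01,contact_N=22),telemetry.read_eef_pos(),f(),telemetry.read_time_s())
r.move_linear(J(X,-.020,.25),feed=.1)
r.reach(J(-.1,-.35,.30),Q2())
for n in ("scene","top"):
    p=eyes.get_image(n); a=p["pixels"][145:270,255:415] if n=="scene" else p["pixels"][165:245,225:385]
    cv2.imwrite(f"pics/{n}9.png",cv2.resize(a,None,fx=4.6,fy=4.6,interpolation=cv2.INTER_CUBIC)); cv2.imwrite(f"pics/{n}9f.png",p["pixels"])
    print([(d["location"],d["score"]) for d in nets.find_in(p,"lever_grip")[:2]], J(-.110,-.022,.107))
print(f(),telemetry.read_time_s())
E
```

```text
True [0.4549 0.0167 0.1357] [-1.5376 -0.8124  5.5724] 25.9
True [0.4549 0.0167 0.1356] [-1.5584 -0.7446  6.6255] 26.3167
[([0.4597, 0.015, 0.1108], 0.64)] [0.4167 0.0175 0.107 ]
[([0.4429, 0.0156, 0.112], 0.71), ([0.536, 0.2042, 0.0639], 0.16)] [0.4167 0.0175 0.107 ]
[0.7093 0.7631 0.3345] 29.0833
```

View pics/scene9.png

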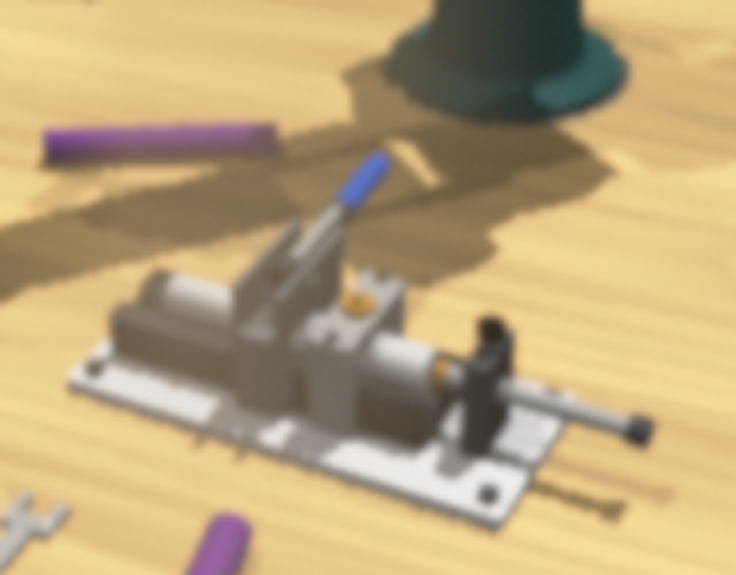

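View pics/top9.png

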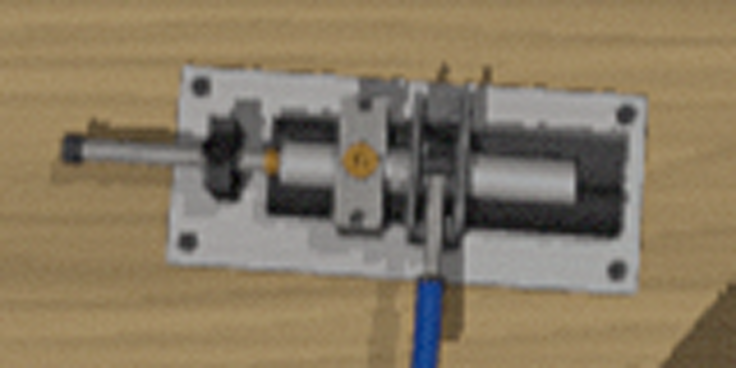

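View pics/top9f.png

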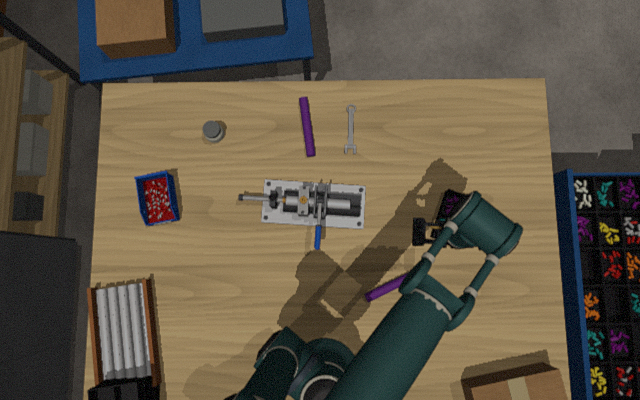

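```bash
python3 - <<'E'
from plant import eyes
from h import *
for n in ("scene","top"):
    p=eyes.get_image(n); o=(255,145) if n=="scene" else (225,165)
    for e in (.05,.1,.2):
        print(n,e,[tuple(round((a-b)*4.6,0) for a,b in zip(proj(p,J(-d*np.cos(e),-.022,.102+d*np.sin(e))),o)) for d in (.075,.15)])
E
```

```text
scene 0.05 [(np.float64(335.0), np.float64(210.0)), (np.float64(380.0), np.float64(156.0))]
scene 0.1 [(np.float64(335.0), np.float64(206.0)), (np.float64(380.0), np.float64(148.0))]
scene 0.2 [(np.float64(334.0), np.float64(197.0)), (np.float64(379.0), np.float64(132.0))]
top 0.05 [(np.float64(428.0), np.float64(271.0)), (np.float64(421.0), np.float64(386.0))]
top 0.1 [(np.float64(428.0), np.float64(270.0)), (np.float64(421.0), np.float64(385.0))]
top 0.2 [(np.float64(428.0), np.float64(268.0)), (np.float64(421.0), np.float64(380.0))]
```

```bash
python3 - <<'E'
from plant import r,telemetry
r.job_done(); print(telemetry.read_time_s())
E
```

```text
the job is handed in; nothing more can be done
the job is handed in; nothing more can be done
```

The drill jig is loaded and the job is handed in, at about 29 s on the robot's clock. The bar rests against the brass stop and the clamp lever is fully down on it.

- **Bar:** I pushed it along the groove with closed fingers, at about 3 N while it slid. The slow final push stopped at a 6 N contact limit. A second gentle push, with an 8 N limit, moved the bar only about 0.1 mm, so it is seated, and both limits are well under the stop's 22 N.
- **Lever:** My first press jammed on the lever's rounded end and stopped at the 15 N limit. I lifted off, turned the hand 90° and pressed on the lever's upper side. It stalled there twice, at 20 N and 22 N limits, with the fingertips at 113.6 mm. That is about 1 mm below the 115 mm given for the lever's clamped top. I put the difference down to position error, so I take it as the end stop.
- **Last pictures:**
  - The lever lines up with its computed clamped position, about 0.05 rad above level.
  - The bar's nose touches the brass tip, and the stop rod is where it was at the start.
  - The bin, wrench and jar look undisturbed. The arm partly hid the fuse tray in the last top view, but it never moved at tray height near it.
- **Disagreement:** The network's location for the lever grip was 25 to 45 mm closer to the pivot than expected. Its height agreed within 5 mm, so I relied on the picture and the force stall.

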